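# Slide a tray of pies through the gap to the packing side

### The arm

A 7-joint arm with a two-finger parallel gripper is mounted at the origin on the work surface. World frame = base frame: x ahead of the robot, y to its left, z up, the work surface at z = 0. Lengths are in mm, angles in rad, forces in N, time in s.
With the tool pointing down it reaches from about 400 to 875 mm from the base axis. Payload 6.5 kg.
Tool frame: the origin (TCP) lies at the very end of the fingers, on their centre line; the grasp point (between the pads) lies 19 mm behind it; z points along the fingers, y is the line along which they close (so a half turn about z gives the same grasp; the last joint's range is limited). The gripper opens to 85 mm and grips with 20 to 120 N. Pads are 22 mm wide; open, the fingers measure 114 mm over their backs; the gripper's body (76 mm by 85 mm) begins 54 mm behind the grasp point. The pads swing forward as they close: fully open they stand 13 mm farther back than shut.
Start: joints at [-1.25, 0.536, -0.004, 1.538, 0.003, 1.067, -0.071], TCP at [245.192, 601.973, 231.29] pointing down, gripper open.
Joint ranges: [-2.7, 2.7], [-0.37, 2.16], [-1.27, 1.26], [0.24, 2.4], [-1.31, 4.45], [0.19, 1.91], [-2.76, 2.76]. Speed limits (rad/s): [2.39, 2.39, 3.14, 3.14, 3.14, 3.14, 3.14].

### API

Orientations are given as a rotation vector (axis times angle).
In Python, from rig import env gives the robot as it stands.
- The arm moves only by the shell command python3 -m handwheel 'ROWS' [OPENING]. ROWS is JSON, a list of rows, each an object with "dp": the shift along the tool's x, y, z as a fraction of full scale, a list of three; "rot": the turn, a rotation vector about the tool's x, y, z as a fraction of full scale, a list of three. In form: [{"dp": [dx, dy, dz], "rot": [ax, ay, az]}, ...]. A call has 1 to 20 rows; each row shifts and turns the commanded pose from where the row before left it, along the tool's axes as they then stand; what a row does not reach is not made up. Full scale, the value 1, is 40 mm for a shift and 6 degrees for a turn. A row lasts 1/12 s, in which the tool goes at most 41.7 mm and 7.16 degrees, less where a joint would pass 70% of its speed; a pose out of reach is approached as far as the arm can. A call with a number of a shift or a turn outside -1 to 1 is refused whole. A call with a gripper value outside its range is refused whole. OPENING is the opening, from 0 (shut) to 1 (fully open), set as the call begins (- or left out, the last holds). The fingers move at their own pace and stop on an object; the grip force is fixed at half the most. Time passes only in rows, so rows that do not move let the fingers close. It gives the time, the measured TCP pose, the force, the opening and the grip force at its end, in the units of the state.
- env.observe(): the state, without advancing time (a new reading comes with each control period).
- env.grab_frame(name): name is "scene" or "top" or "wrist"; returns a dict with "color" (420x560x3 uint8, red, green, blue), "camera_matrix" (3x3 intrinsics, pixels), "T" (4x4, takes a point from camera to world coordinates). Camera axes: x right, y down, z forward; pixel columns grow to the right and rows downward; lengths in mm; the calibration is good to about 2 mm. A picture is of the moment at which its call begins. There is no depth.
- env.close_job(): hands the job in; it is judged then, once.
Trained networks look in a picture, given as the dict that the camera call returned (one of the last four; its "shot" number tells which), for a name from the list of things; names that differ only in an ending like _2 or _b are one class to them, and where a whole thing is asked for, a point or a joint stands for the part that bears it (a point fixed in the world has none). Each returns a list of dicts, best first, with "confidence" (0 to 1); they miss things now and then, are a little off and sometimes report something else, mostly with a low value. They report only what shows in the picture. A call takes as long as a camera call. They do not tell look-alikes from the thing itself.
- env.search_frame(picture, query): "point" ([row, column] in pixels, amid what is visible of it).
- env.silhouettes(picture, query): "pixels" (420x560 bool, what is visible of it) and "point" ([row, column] in pixels, amid what is visible of it).
The state is a dict: "time": time; "q": joint angles; "joint_velocities": joint speeds; "effort": joint torques, N m; "ee_pos": TCP position; "orientation": TCP orientation; "contact_force": force on the tool from outside, world axes, zero at the start; "ft_torque": the same for the moment, N m; "finger_gap": opening from 0.0 (shut) to 1.0 (fully open); "gripper_force": force on a finger pad.
Only numpy, scipy, OpenCV 4.12 (cv2) and the standard library are available. Lean on these libraries where they do the work, as an engineer would, in place of code of your own. Each camera call takes 0.05 s, during which the arm holds its last target. There are 200 camera calls.

### The job

Push the small black tray of pies along the bench, through the narrow gap between the two wooden rails, and on until its front end lies flat up against the stop rail behind the gap. Slide it only, without gripping, lifting or tipping it, leave the other things on the bench where they stand, and finish with the hand clear.

Things in the scene. Friction and masses are not known exactly. Their poses are not given: they have to be found in the camera images.
- tray: Black steel baking tray with six small pies fast in it, loose on the bench: 90 mm wide (its x), 120 mm long (its y), upright walls 28 mm high, pies level with the rim, 0.3 to 0.65 kg, slides with ordinary friction. Origin: centre of underside. Starts on the guide's +y side, centre 140 to 190 mm from the gap and up to 50 mm off its middle line, turned up to 23 degrees from the guide's y axis.
- guide: Fixed guide, 40 mm high: two wooden rails in line along its x axis, 30 mm thick (y -15 to 15 mm), out to x = 133 mm either side, with a 96 mm gap between them (x -48 to 48 mm) whose ends are upright steel rounds of 15 mm radius. Origin: middle of the gap at bench level, z up. Turned up to 14 degrees; the tray goes through along the guide's -y, roughly to the robot's right.
- stop (a point): Middle of the near face of the guide's stop rail, at bench level, at guide x 0, y -160 mm; axes as the guide's. The stop rail is wooden, fixed, parallel to the gap's rails, 170 mm long, 30 mm thick, 40 mm high. With the tray flat against it the tray's centre is at guide y = -100 mm and its rear end 25 mm past the rails.
- beaker: Bystander: orange plastic beaker, 72 mm across, 110 mm high, loose, standing on the side of the bench away from the robot. Origin: centre of its underside.
- bottle: Bystander: white plastic bottle, 72 mm across, 190 mm high, loose, standing behind the stop rail, to the robot's right. Origin: centre of its underside.
- ramekin: Bystander: small white bowl, 84 mm across, 45 mm high, loose, to the robot's left, beyond the tray's start. Origin: centre of its underside.
- spatula: Bystander: kitchen spatula lying loose on the bench behind the stop rail, to the robot's right. Origin: under its middle.
Things that resemble listed ones, but are neither listed nor needed, are in the scene too. Leave any green look-alike of the tray alone.

How it is judged:
By the outcome, as a careful person would: the job done as asked, in the order asked, and still so for the second after the job is handed in, with the robot touching nothing.
It also fails if it takes over 67 s, if anything falls off the work surface, if the arm or the gripper's body presses on something with over 40 N, if the wrist force passes 120 N, or if a joint passes its speed limit or range.

## Working session

There is one attempt and no reset: what is moved stays moved. The work goes in short steps, Python scripts to look and compute and a shell command to move; the robot and the scene stay as the last step left them, time stands still between calls to the robot, and variables do not carry over. Pictures are saved under pics/ and viewed, at most 10 in all, crops included, and the job is handed in when it is done.

```bash
ls; mkdir -p pics
python3 - <<'E'
from rig import env
import cv2,numpy as np
s=env.observe(); print(s['time'],s['ee_pos'],s['orientation'],s['finger_gap'])
a=env.grab_frame("top");b=env.grab_frame("scene")
for n,f in(("top",a),("scene",b)):
    cv2.imwrite(f"pics/{n}0.png",f["color"][:,:,::-1]); print(n,f["camera_matrix"].round(1).tolist(),f["T"].round(3).tolist())
    for k in("tray","guide","beaker","bottle","ramekin","spatula"):
        print(k,[(np.round(d["point"]).tolist(),round(d["confidence"],2)) for d in env.search_frame(f,k)])
E
```

```text
pics
0.0 [244.99420081 601.3862575  230.4116271 ] [-6.03655612e-01 -3.08287037e+00  2.71062743e-03] 1.0004806968811575
top [[463.2, 0.0, 281.8], [0.0, 463.2, 213.5], [0.0, 0.0, 1.0]] [[0.007, -0.994, 0.112, 436.836], [-1.0, -0.008, -0.009, 32.13], [0.01, -0.112, -0.994, 1083.142], [0.0, 0.0, 0.0, 1.0]]
tray [([315.0, 135.0], 0.85), ([140.0, 232.0], 0.83), ([231.0, 202.0], 0.69)]
guide [([241.0, 335.0], 0.72)]
beaker [([122.0, 381.0], 0.67)]
bottle [([161.0, 441.0], 0.64), ([240.0, 335.0], 0.18)]
ramekin [([219.0, 87.0], 0.82)]
spatula [([231.0, 452.0], 0.89)]
scene [[473.7, 0.0, 285.2], [0.0, 473.7, 211.9], [0.0, 0.0, 1.0]] [[0.306, 0.733, -0.608, 1243.801], [0.952, -0.226, 0.206, -191.767], [0.014, -0.642, -0.766, 913.307], [0.0, 0.0, 0.0, 1.0]]
tray [([136.0, 360.0], 0.85), ([195.0, 342.0], 0.74), ([267.0, 352.0], 0.72)]
guide [([224.0, 287.0], 0.64)]
beaker [([310.0, 197.0], 0.84)]
bottle [([286.0, 127.0], 0.61)]
ramekin [([172.0, 437.0], 0.58)]
spatula [([250.0, 102.0], 0.6)]
```

View pics/top0.png

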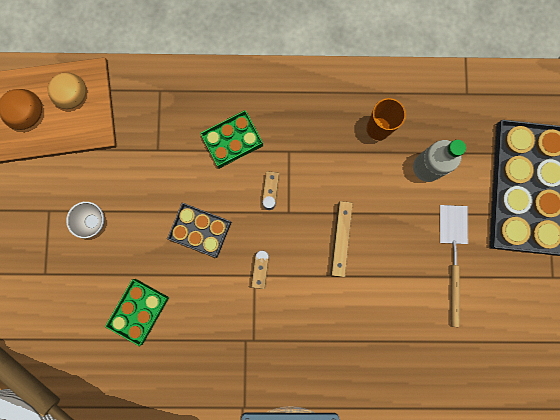

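View pics/scene0.png

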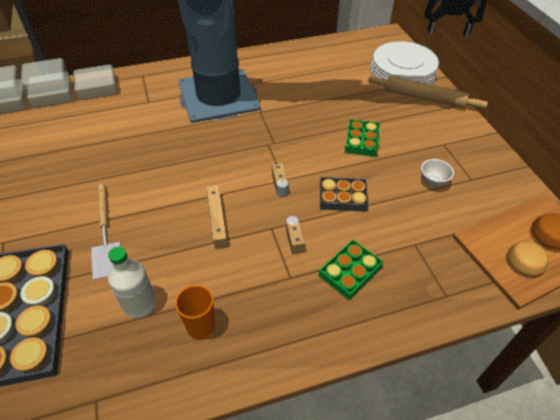

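The top view shows the black tray at (col 200, row 231), with green look-alikes at (232,140) and (137,312). The gap's steel rounds are at (269,202) and (261,256), and the stop rail is at (342,239). The scene view agrees. Next I fit the poses by silhouette.

```bash
cat > h.py <<'E'
from rig import env
import cv2,numpy as np
from scipy.optimize import minimize
def proj(f,P):
    c=(np.c_[P,np.ones(len(P))]@np.linalg.inv(f["T"]).T)[:,:3]; u=c@np.array(f["camera_matrix"]).T
    return u[:,:2]/u[:,2:]
def prism(xy,h): return np.r_[np.c_[xy,np.zeros(len(xy))],np.c_[xy,np.full(len(xy),h)]]
def box(x0,x1,y0,y1): return np.array([[x0,y0],[x1,y0],[x1,y1],[x0,y1]],float)
t=np.linspace(0,2*np.pi,16); C=15*np.c_[np.cos(t),np.sin(t)]
TRAY=[prism(box(-45,45,-60,60),28)]
GUIDE=[prism(np.r_[s*box(63,133,-15,15),C+[s*63,0]],40) for s in(1,-1)]+[prism(box(-85,85,-190,-160),40)]
def world(p,P):
    c,s=np.cos(p[2]),np.sin(p[2]); return np.c_[P[:,:2]@np.array([[c,s],[-s,c]])+p[:2],P[:,2]]
def render(f,model,p):
    m=np.zeros((1680,2240),np.uint8)
    for P in model: cv2.fillConvexPoly(m,cv2.convexHull(np.round(proj(f,world(p,P))*4+1.5).astype(np.int32)),255)
    return cv2.resize(m,(560,420),interpolation=cv2.INTER_AREA)/255.
def fit(frames,masks,model,p0):
    def cost(v):
        p=[v[0],v[1],v[2]/100]
        return sum(np.abs(render(f,model,p)-m).sum()/m.sum() for f,m in zip(frames,masks))
    v=np.array([p0[0],p0[1],p0[2]*100])
    r=minimize(cost,v,method="Nelder-Mead",options=dict(initial_simplex=np.r_[[v],v+np.diag([12,12,12])],xatol=.1,fatol=1e-4))
    return np.array([r.x[0],r.x[1],r.x[2]/100]),r.fun
def ground(f,rc,z):
    d=f["T"][:3,:3]@np.linalg.inv(f["camera_matrix"])@[rc[1],rc[0],1]; o=f["T"][:3,3]
    return o+d*(z-o[2])/d[2]
def mask(f,k,near=None):
    L=env.silhouettes(f,k)
    if not L: return None
    if near is not None:
        L=sorted(L,key=lambda d:np.hypot(*(np.array(d["point"])-near)))
        if np.hypot(*(np.array(L[0]["point"])-near))>25: return None
    return L[0]["pixels"].astype(float)
def rel(g,p):
    c,s=np.cos(g[2]),np.sin(g[2]);d=np.array(p[:2])-g[:2]; return np.array([c*d[0]+s*d[1],-s*d[0]+c*d[1]])
def tray(p0,frames=None,verbose=True):
    fr,ms=[],[]
    for n in("top","scene"):
        f=env.grab_frame(n); m=mask(f,"tray",proj(f,np.array([[p0[0],p0[1],20.]]))[0][::-1])
        if m is not None and m.sum()>500: fr.append(f);ms.append(m)
    return (*fit(fr,ms,TRAY,p0),len(fr))
E
python3 - <<'E'
from h import *
g0=np.array([519,60,0.12])
res=[]
for n in("top","scene"):
    f=env.grab_frame(n); m=mask(f,"guide"); print(n,m.sum(),render(f,GUIDE,g0).sum()); 
    r=fit([f],[m],GUIDE,g0);print(r)
    res.append((f,m))
g=fit([x[0] for x in res],[x[1] for x in res],GUIDE,g0);print("g",g)
for a in(-.3,.3):
    r=tray([510,205,a]);print("tray",r,"rel",rel(g[0],r[0]),np.degrees(r[0][2]-g[0][2]))
f=env.grab_frame("top")
for k,z in(("beaker",50),("bottle",90),("ramekin",20),("spatula",5)):
    for d in env.search_frame(f,k)[:1]: print(k,ground(f,d["point"],z).round())
E
```

```text
top 2125.0 2195.062745098039
(array([ 5.19468197e+02,  6.02408263e+01, -1.13027427e-01]), np.float64(0.06500945790080738))
scene 1775.0 2164.7686274509806
(array([ 5.16109378e+02,  5.92951460e+01, -1.12976739e-01]), np.float64(0.06862634631317316))
g (array([ 5.18042907e+02,  5.98831970e+01, -1.14527658e-01]), np.float64(0.17545382653475639))
tray (array([ 5.16669598e+02,  2.11500558e+02, -3.56631706e-01]), np.float64(0.10693455593085996), 2) rel [-18.69075806 150.46715826] -13.871540157567168
tray (array([ 5.16318830e+02,  2.11920662e+02, -3.58559922e-01]), np.float64(0.10108110894311814), 2) rel [-19.08723727 150.8444255 ] -13.98201882458525
beaker [ 766. -209.   50.]
bottle [ 666. -326.   90.]
ramekin [544. 477.  20.]
spatula [ 513. -381.    5.]
```

The guide fits at (518, 60, −6.6°). In guide axes the tray is at (−19, 150), turned −14°. Both errors can be fixed by pressing the two half-open fingers flat against its robot-side wall, with the hand square to the guide. I'll move the hand there, staying high.

```bash
cat >> h.py <<'E'
from scipy.spatial.transform import Rotation as Ro
G=np.array([518.,59.9,-.1145])
def go(px,py,z,yaw):
    """needed tool-axis shift (scale units) to guide point, and turn of tool y to guide angle yaw (deg)"""
    s=env.observe(); R=Ro.from_rotvec(s["orientation"]).as_matrix()
    c,sn=np.cos(G[2]),np.sin(G[2]); w=np.array([G[0]+c*px-sn*py,G[1]+sn*px+c*py,z])
    a=np.degrees(np.arctan2(R[1,1],R[0,1])-G[2])
    print("t",round(s["time"],2),"tcp guide",rel(G,s["ee_pos"]).round(1),"z",s["ee_pos"][2].round(1),"yaw",a.round(2),"F",np.round(s["contact_force"],1),"gap",round(s["finger_gap"],2),"tilt",R[2].round(3))
    print("dp",(R.T@(w-s["ee_pos"])/40).round(3),"rotz",(-((yaw-a+180)%360-180)/6).round(2))
E
python3 -m handwheel '[{"dp":[0,0,0],"rot":[0,0,-0.9]},{"dp":[0,0,0],"rot":[0,0,-0.9]},{"dp":[0,0,0],"rot":[0,0,-0.8]},{"dp":[0,0,0],"rot":[0,0,0]}]' 0.5; python3 -c "
from h import *
go(-110,150,230,90)"
```

```text
time: 1.88
ee_pos: [245.3, 601.9, 231.3]
orientation: [-0.175, -3.137, -0.0]
contact_force: [-0.0, 0.9, 0.1]
finger_gap: 0.504
gripper_force: 0.0
t 1.88 tcp guide [-332.8  507.3] z 231.3 yaw 90.16 F [-0.   0.9  0.1] gap 0.5 tilt [ 0.  0. -1.]
dp [-5.546 -8.949  0.031] rotz 0.03
```

```bash
python3 -m handwheel '[{"dp":[-0.4,-0.64,0],"rot":[0,0,0]},{"dp":[-0.4,-0.64,0],"rot":[0,0,0]},{"dp":[-0.4,-0.64,0],"rot":[0,0,0]},{"dp":[-0.4,-0.64,0],"rot":[0,0,0]},{"dp":[-0.4,-0.64,0],"rot":[0,0,0]},{"dp":[-0.4,-0.64,0],"rot":[0,0,0]},{"dp":[-0.4,-0.64,0],"rot":[0,0,0]},{"dp":[-0.4,-0.64,0],"rot":[0,0,0]},{"dp":[-0.4,-0.64,0],"rot":[0,0,0]},{"dp":[-0.4,-0.64,0],"rot":[0,0,0]},{"dp":[-0.4,-0.64,0],"rot":[0,0,0]},{"dp":[-0.4,-0.64,0],"rot":[0,0,0]},{"dp":[-0.4,-0.64,0],"rot":[0,0,0]},{"dp":[-0.35,-0.64,0],"rot":[0,0,0]},{"dp":[0,0,0.8],"rot":[0,0,0]},{"dp":[0,0,0.8],"rot":[0,0,0]},{"dp":[0,0,0.8],"rot":[0,0,0]},{"dp":[0,0,0.8],"rot":[0,0,0]},{"dp":[0,0,0.8],"rot":[0,0,0]},{"dp":[0,0,0],"rot":[0,0,0]}]'; python3 -c "
from h import *
go(-110,150,10,90)
f=env.grab_frame('wrist');cv2.imwrite('pics/w1.png',f['color'][:,:,::-1])"
```

```text
time: 3.55
ee_pos: [421.4, 218.6, 66.7]
orientation: [-0.183, -3.129, 0.008]
contact_force: [-1.5, -1.0, -0.1]
finger_gap: 0.498
gripper_force: 0.0
t 3.55 tcp guide [-114.1  146.6] z 66.7 yaw 89.87 F [-1.5 -1.  -0.1] gap 0.5 tilt [ 0.007 -0.006 -1.   ]
dp [-0.113  0.094  1.417] rotz -0.02
```

View pics/w1.png

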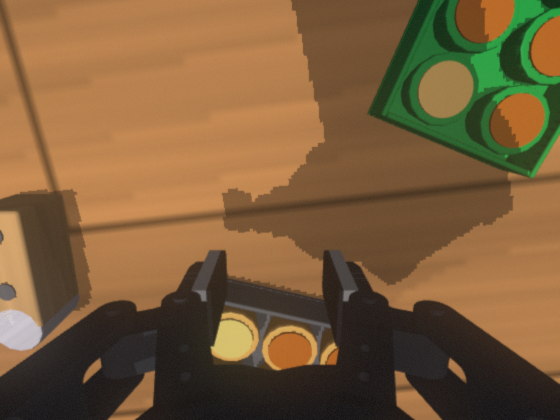

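The picture shows the fingers on the robot side of the black tray, whose near wall runs from about (230,280) to (330,300). The left rail and the green tray are well clear. Next I descend and press sideways.

```bash
python3 -m handwheel '[{"dp":[0,0.1,0.4],"rot":[0,0,0]},{"dp":[0,0,0.4],"rot":[0,0,0]},{"dp":[0,0,0.4],"rot":[0,0,0]},{"dp":[0,0,0.25],"rot":[0,0,0]},{"dp":[0,0,0],"rot":[0,0,0]},{"dp":[-0.25,0,0],"rot":[0,0,0]},{"dp":[-0.25,0,0],"rot":[0,0,0]},{"dp":[-0.1,0,0],"rot":[0,0,0]},{"dp":[-0.1,0,0],"rot":[0,0,0]},{"dp":[-0.1,0,0],"rot":[0,0,0]},{"dp":[-0.1,0,0],"rot":[0,0,0]},{"dp":[-0.1,0,0],"rot":[0,0,0]},{"dp":[-0.1,0,0],"rot":[0,0,0]},{"dp":[-0.1,0,0],"rot":[0,0,0]},{"dp":[-0.1,0,0],"rot":[0,0,0]},{"dp":[0,0,0],"rot":[0,0,0]}]'; python3 -c "
from h import *
go(-56,150,8,90)
p=tray([518,209,-.2]);print(p,rel(G,p[0]),np.degrees(p[0][2]-G[2]))"
```

```text
time: 4.93
ee_pos: [478.4, 218.4, 13.4]
orientation: [0.181, 3.135, 0.001]
contact_force: [-1.2, -0.8, -0.1]
finger_gap: 0.499
gripper_force: 0.6
t 4.93 tcp guide [-57.4 152.9] z 13.4 yaw 89.96 F [-1.2 -0.8 -0.1] gap 0.5 tilt [-0.002  0.    -1.   ]
dp [-0.036 -0.072  0.134] rotz -0.01
(array([ 5.37661526e+02,  2.15592578e+02, -2.23968393e-01]), np.float64(0.5605325237099914), 2) [  1.74490971 156.91943693] -6.272076912019818
```

```bash
python3 -m handwheel '[{"dp":[0.3,0,0],"rot":[0,0,0]},{"dp":[0.3,0,-0.3],"rot":[0,0,0]},{"dp":[0,0,-0.7],"rot":[0,0,0]},{"dp":[0,0,-0.7],"rot":[0,0,0]},{"dp":[0,0.4,-0.7],"rot":[0,0,0]},{"dp":[0,0.7,-0.3],"rot":[0,0,0]},{"dp":[0,0.7,0],"rot":[0,0,0]},{"dp":[0,0.7,0],"rot":[0,0,0]},{"dp":[0,0.7,0],"rot":[0,0,0]},{"dp":[0,0.4,0],"rot":[0,0,0]},{"dp":[0,0,0],"rot":[0,0,0]}]'; python3 -c "
from h import *
go(0,270,100,0);go(0,270,100,180);print(env.observe()['q'])
p=tray([518,209,-.13]);print(p,rel(G,p[0]),np.degrees(p[0][2]-G[2]))
f=env.grab_frame('top');cv2.imwrite('pics/top2.png',f['color'][:,:,::-1])"
```

```text
time: 6.05
ee_pos: [469.2, 370.0, 121.8]
orientation: [0.171, 3.135, 0.007]
contact_force: [0.2, 0.9, -0.3]
finger_gap: 0.499
gripper_force: 0.0
t 6.05 tcp guide [-83.9 302.5] z 121.8 yaw 90.31 F [ 0.2  0.9 -0.3] gap 0.5 tilt [-0.001  0.005 -1.   ]
dp [-2.092 -0.827  0.544] rotz 15.05
t 6.05 tcp guide [-83.9 302.5] z 121.8 yaw 90.31 F [ 0.2  0.9 -0.3] gap 0.5 tilt [-0.001  0.005 -1.   ]
dp [-2.092 -0.827  0.544] rotz -14.95
[-0.77594326  0.5805634   0.04623522  1.77032633 -0.03865516  0.78715042
  0.7515831 ]
(array([ 5.38602948e+02,  2.15491342e+02, -2.24660442e-01]), np.float64(0.11868476589189184), 2) [  2.69173384 156.92642136] -6.31172837177487
```

View pics/top2.png

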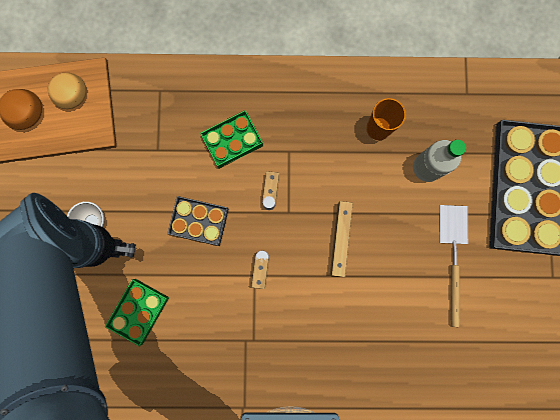

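The tray is now at guide (2.7, 157), turned −6°, and nothing else has moved: the hand shows at about (110,245) and the ramekin at (87,215) is untouched. The rear push with square fingers will take out the remaining turn. I'll go behind the tray and turn the hand 90°.

```bash
python3 -m handwheel '[{"dp":[-0.7,-0.4,0],"rot":[0,0,0]},{"dp":[-0.7,-0.4,0],"rot":[0,0,0]},{"dp":[-0.7,-0.4,0],"rot":[0,0,0]},{"dp":[0,0,0],"rot":[0,0,1]},{"dp":[0,0,0],"rot":[0,0,1]},{"dp":[0,0,0],"rot":[0,0,1]},{"dp":[0,0,0],"rot":[0,0,1]},{"dp":[0,0,0],"rot":[0,0,1]},{"dp":[0,0,0],"rot":[0,0,1]},{"dp":[0,0,0],"rot":[0,0,1]},{"dp":[0,0,0],"rot":[0,0,1]},{"dp":[0,0,0],"rot":[0,0,1]},{"dp":[0,0,0],"rot":[0,0,1]},{"dp":[0,0,0],"rot":[0,0,1]},{"dp":[0,0,0],"rot":[0,0,1]},{"dp":[0,0,0],"rot":[0,0,1]},{"dp":[0,0,0],"rot":[0,0,1]},{"dp":[0,0,0],"rot":[0,0,1]},{"dp":[0,0,0],"rot":[0,0,0]}]'; python3 -c "
from h import *
go(2,250,8,0);print(env.observe()['q'].round(2))"
```

```text
time: 7.88
ee_pos: [547.5, 306.0, 121.3]
orientation: [2.35, 2.085, -0.001]
contact_force: [0.7, -0.1, 0.0]
finger_gap: 0.499
gripper_force: 0.0
t 7.88 tcp guide [  1.2 247.9] z 121.3 yaw -0.28 F [ 0.7 -0.1  0. ] gap 0.5 tilt [-0.001  0.    -1.   ]
dp [0.054 0.019 2.833] rotz -0.05
[-0.9   0.67  0.46  1.7  -0.37  0.86 -0.4 ]
```

```bash
python3 -m handwheel '[{"dp":[0.05,0,0.7],"rot":[0,0,0]},{"dp":[0,0,0.7],"rot":[0,0,0]},{"dp":[0,0,0.7],"rot":[0,0,0]},{"dp":[0,0,0.7],"rot":[0,0,0]},{"dp":[0,0,0],"rot":[0,0,0]},{"dp":[-0.15,0,0],"rot":[0,0,0]},{"dp":[-0.15,0,0],"rot":[0,0,0]},{"dp":[-0.15,0,0],"rot":[0,0,0]},{"dp":[-0.15,0,0],"rot":[0,0,0]},{"dp":[-0.15,0,0],"rot":[0,0,0]},{"dp":[-0.15,0,0],"rot":[0,0,0]},{"dp":[-0.15,0,0],"rot":[0,0,0]},{"dp":[-0.15,0,0],"rot":[0,0,0]},{"dp":[-0.15,0,0],"rot":[0,0,0]},{"dp":[-0.15,0,0],"rot":[0,0,0]},{"dp":[-0.15,0,0],"rot":[0,0,0]},{"dp":[-0.15,0,0],"rot":[0,0,0]},{"dp":[-0.15,0,0],"rot":[0,0,0]},{"dp":[0,0,0],"rot":[0,0,0]}]'; python3 -c "
from h import *
go(2,166,8,0)
p=tray([530,150,-.12]);print(p,rel(G,p[0]),np.degrees(p[0][2]-G[2]))
f=env.grab_frame('top');cv2.imwrite('pics/top3.png',cv2.resize(f['color'][130:330,90:390,::-1],None,fx=2.5,fy=2.5))"
```

```text
time: 9.47
ee_pos: [539.9, 231.1, 10.6]
orientation: [2.345, 2.09, 0.004]
contact_force: [0.6, 1.5, 1.0]
finger_gap: 0.505
gripper_force: 0.5
t 9.47 tcp guide [  2.2 172.6] z 10.6 yaw -0.03 F [0.6 1.5 1. ] gap 0.5 tilt [ 0.001  0.002 -1.   ]
dp [-0.165 -0.006  0.064] rotz -0.01
(array([ 5.37250792e+02,  1.60862444e+02, -1.04892103e-01]), np.float64(0.10531682178773885), 2) [  7.58978184 102.50074777] 0.5504919718506094
```

View pics/top3.png

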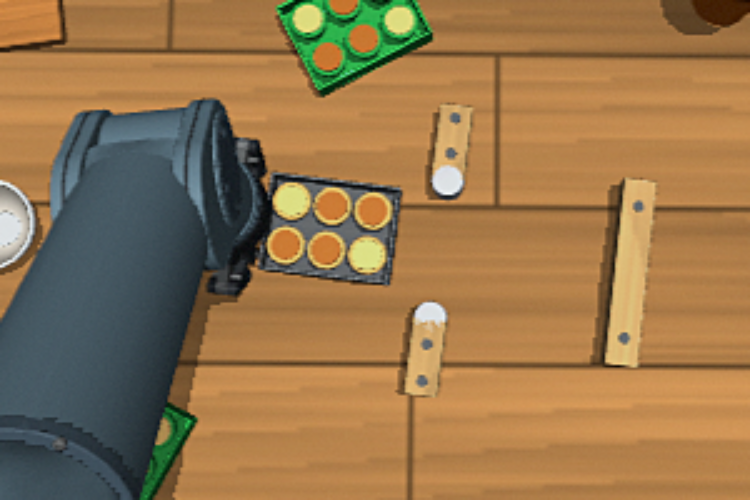

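The top crop shows the tray square to the guide, its rear flat on the fingers. It sits about 5–8 mm too far to the away side of the gap's middle, which is at (438,246). I'll back off, shut the fingers and measure the offset per camera before a small side nudge.

```bash
python3 -m handwheel '[{"dp":[0.4,0,0],"rot":[0,0,0]},{"dp":[0.3,0,-0.3],"rot":[0,0,0]},{"dp":[0.3,0,-0.7],"rot":[0,0,0]},{"dp":[0.3,0,-0.7],"rot":[0,0,0]},{"dp":[0,0,-0.4],"rot":[0,0,0]},{"dp":[0,0,0],"rot":[0,0,0]}]' 0; python3 -c "
from h import *
go(82,101,95,0)
p0=[537,160.9,-.105]
for n in('top','scene'):
    f=env.grab_frame(n);m=mask(f,'tray',proj(f,np.array([[p0[0],p0[1],20.]]))[0][::-1]);mg=mask(f,'guide')
    p,c=fit([f],[m],TRAY,p0);g,cg=fit([f],[mg],GUIDE,G);print(n,p.round(3),round(c,3),g.round(3),round(cg,3),rel(g,p).round(1),np.degrees(p[2]-g[2]).round(2))"
```

```text
time: 10.22
ee_pos: [546.6, 286.5, 96.7]
orientation: [2.342, 2.093, 0.009]
contact_force: [0.9, 0.1, 0.2]
finger_gap: -0.001
gripper_force: 0.0
t 10.22 tcp guide [  2.5 228.4] z 96.7 yaw 0.13 F [0.9 0.1 0.2] gap -0.0 tilt [ 0.004  0.004 -1.   ]
dp [-3.189  1.979  0.04 ] rotz 0.02
top [ 5.37967e+02  1.61110e+02 -1.19000e-01] 0.029 [ 5.19713e+02  6.03990e+01 -1.15000e-01] 0.052 [  6.6 102.1] -0.25
scene [ 5.35936e+02  1.59904e+02 -1.06000e-01] 0.035 [ 5.16035e+02  5.92350e+01 -1.14000e-01] 0.061 [  8.3 102.3] 0.49
```

```bash
python3 -m handwheel '[{"dp":[0,0.66,0],"rot":[0,0,0]},{"dp":[-0.5,0.66,0],"rot":[0,0,0]},{"dp":[-0.7,0.66,0],"rot":[0,0,0]},{"dp":[-0.7,0,0],"rot":[0,0,0]},{"dp":[-0.7,0,0],"rot":[0,0,0]},{"dp":[-0.6,0,0],"rot":[0,0,0]},{"dp":[0,0,0],"rot":[0,0,0]},{"dp":[0,0,0.7],"rot":[0,0,0]},{"dp":[0,0,0.7],"rot":[0,0,0]},{"dp":[0,0,0.5],"rot":[0,0,0]},{"dp":[0,0,0.2],"rot":[0,0,0]},{"dp":[0,0,0],"rot":[0,0,0]}]'; python3 -c "
from h import *
go(60,101,8,0)
f=env.grab_frame('wrist');cv2.imwrite('pics/w4.png',f['color'][:,:,::-1])"
```

```text
time: 11.52
ee_pos: [606.8, 146.7, 6.8]
orientation: [-2.343, -2.089, 0.007]
contact_force: [-0.9, 0.3, 0.2]
finger_gap: 0.0
gripper_force: 0.0
t 11.52 tcp guide [78.3 96.4] z 6.8 yaw -0.01 F [-0.9  0.3  0.2] gap 0.0 tilt [-0.002 -0.004 -1.   ]
dp [ 0.115 -0.457 -0.029] rotz -0.0
```

View pics/w4.png

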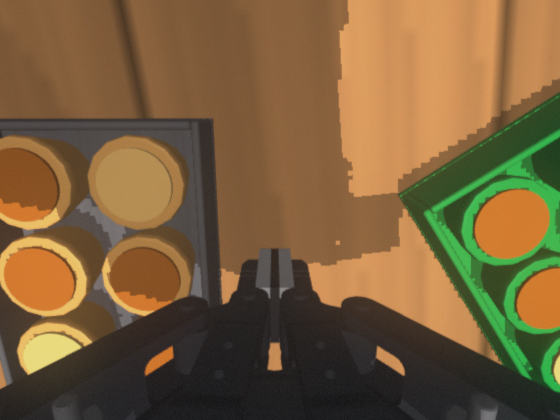

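The picture shows the shut fingers at (275,260) standing between the tray's far wall (column 213) and the green tray, whose corner is at (402,195), clear of both. Next is the small sideways nudge.

```bash
python3 -m handwheel '[{"dp":[0.12,-0.06,0],"rot":[0,0,0]},{"dp":[0,-0.08,0],"rot":[0,0,0]},{"dp":[0,-0.08,0],"rot":[0,0,0]},{"dp":[0,-0.08,0],"rot":[0,0,0]},{"dp":[0,-0.08,0],"rot":[0,0,0]},{"dp":[0,0,0],"rot":[0,0,0]}]'; python3 -c "
from h import *
go(60,101,8,0)
p0=[534,160.9,-.105]
f=env.grab_frame('top');m=mask(f,'tray',proj(f,np.array([[p0[0],p0[1],20.]]))[0][::-1])
p,c=fit([f],[m],TRAY,p0);print(p,c,rel([519.6,60.3,-.115],p),np.degrees(p[2]+.115))"
```

```text
time: 12.07
ee_pos: [594.3, 153.8, 9.9]
orientation: [2.344, 2.09, 0.002]
contact_force: [0.4, -0.3, 0.0]
finger_gap: -0.001
gripper_force: 0.1
t 12.07 tcp guide [ 65.1 102. ] z 9.9 yaw 0.01 F [ 0.4 -0.3  0. ] gap -0.0 tilt [ 0.     0.001 -1.   ]
dp [-0.024 -0.127  0.048] rotz 0.0
[ 5.33852497e+02  1.47840914e+02 -4.91436687e-02] 0.8573533655886597 [ 4.1133265  88.59811432] 3.77328983855801
```

```bash
python3 -m handwheel '[{"dp":[0,-0.07,0],"rot":[0,0,0]},{"dp":[0,-0.07,0],"rot":[0,0,0]},{"dp":[0,0,0],"rot":[0,0,0]},{"dp":[0,0.25,0],"rot":[0,0,0]},{"dp":[0,0.25,-0.3],"rot":[0,0,0]},{"dp":[0,0,-0.7],"rot":[0,0,0]},{"dp":[0,0,-0.7],"rot":[0,0,0]},{"dp":[0,0,-0.5],"rot":[0,0,0]},{"dp":[0.7,0,0],"rot":[0,0,0]},{"dp":[0.7,0,0],"rot":[0,0,0]},{"dp":[0.7,-0.6,0],"rot":[0,0,0]},{"dp":[0.7,-0.6,0],"rot":[0,0,0]},{"dp":[0.3,-0.6,0],"rot":[0,0,0]},{"dp":[0,0,0],"rot":[0,0,0]}]' 0.5; python3 -c "
from h import *
go(0,195,8,0)
p0=[532,160.9,-.105]
for n,g in(('top',[519.6,60.3,-.115]),('scene',[516.1,59.3,-.114])):
    f=env.grab_frame(n);m=mask(f,'tray',proj(f,np.array([[p0[0],p0[1],20.]]))[0][::-1])
    p,c=fit([f],[m],TRAY,p0);print(n,round(c,3),rel(g,p).round(1),np.degrees(p[2]-g[2]).round(2))"
```

```text
time: 13.33
ee_pos: [544.3, 289.6, 95.8]
orientation: [-2.331, -2.097, 0.007]
contact_force: [-0.4, -0.4, -1.1]
finger_gap: 0.5
gripper_force: 0.0
t 13.33 tcp guide [-1.000e-01  2.312e+02] z 95.8 yaw 0.5 F [-0.4 -0.4 -1.1] gap 0.5 tilt [ 0.001 -0.008 -1.   ]
dp [-0.907  0.013  2.194] rotz 0.08
top 0.029 [-19.7 101.9] -0.91
scene 0.046 [-20.8 101.5] -1.4
```

Setting the opening takes effect at the start of a call, so the fingers opened while beside the tray and pushed it about 20 mm too far: it is now at x ≈ −20. I'll shut them now, go to the robot side, and push back with the finger backs 13.5 mm off centre, which makes the TCP target x = −58.5. I won't open again until the hand is lifted.

```bash
python3 -m handwheel '[{"dp":[0,-0.6,0],"rot":[0,0,0.08]},{"dp":[0,-0.6,0],"rot":[0,0,0]},{"dp":[0,-0.6,0],"rot":[0,0,0]},{"dp":[-0.3,-0.5,0],"rot":[0,0,0]},{"dp":[-0.7,0,0],"rot":[0,0,0]},{"dp":[-0.7,0,0],"rot":[0,0,0]},{"dp":[-0.7,0,0],"rot":[0,0,0]},{"dp":[-0.7,0,0],"rot":[0,0,0]},{"dp":[-0.1,0,0],"rot":[0,0,0]},{"dp":[0,0,0],"rot":[0,0,0]},{"dp":[0,0,0.7],"rot":[0,0,0]},{"dp":[0,0,0.7],"rot":[0,0,0]},{"dp":[0,0,0.5],"rot":[0,0,0]},{"dp":[0,0,0.27],"rot":[0,0,0]},{"dp":[0,0,0],"rot":[0,0,0]}]' 0; python3 -c "
from h import *
go(-58,101,8,0)"
```

```text
time: 14.78
ee_pos: [443.4, 167.2, 8.7]
orientation: [-2.353, -2.08, 0.005]
contact_force: [-0.8, 0.4, 0.9]
finger_gap: 0.003
gripper_force: 0.0
t 14.78 tcp guide [-86.4  98.1] z 8.7 yaw -0.48 F [-0.8  0.4  0.9] gap 0.0 tilt [-0.002 -0.003 -1.   ]
dp [0.078 0.709 0.015] rotz -0.08
```

```bash
python3 -m handwheel '[{"dp":[0.08,0.1,0],"rot":[0,0,-0.08]},{"dp":[0,0.1,0],"rot":[0,0,0]},{"dp":[0,0.1,0],"rot":[0,0,0]},{"dp":[0,0.1,0],"rot":[0,0,0]},{"dp":[0,0.1,0],"rot":[0,0,0]},{"dp":[0,0.1,0],"rot":[0,0,0]},{"dp":[0,0.1,0],"rot":[0,0,0]},{"dp":[0,0,0],"rot":[0,0,0]}]'; python3 -c "
from h import *
go(-58,101,8,0)"; python3 -m handwheel '[{"dp":[0,-0.3,0],"rot":[0,0,0]},{"dp":[0,-0.4,-0.3],"rot":[0,0,0]},{"dp":[0,0,-0.7],"rot":[0,0,0]},{"dp":[0,0,-0.7],"rot":[0,0,0]},{"dp":[0,0,-0.5],"rot":[0,0,0]},{"dp":[0.7,0,0],"rot":[0,0,0]},{"dp":[0.7,0,0],"rot":[0,0,0]},{"dp":[0.7,0.4,0],"rot":[0,0,0]},{"dp":[0.7,0.6,0],"rot":[0,0,0]},{"dp":[0.3,0.6,0],"rot":[0,0,0]},{"dp":[0,0.6,0],"rot":[0,0,0]},{"dp":[0,0,0],"rot":[0,0,0]}]'; python3 -c "
from h import *
go(0,195,8,0)
p0=[530,160.9,-.105]
for n,g in(('top',[519.6,60.3,-.115]),('scene',[516.1,59.3,-.114])):
    f=env.grab_frame(n);m=mask(f,'tray',proj(f,np.array([[p0[0],p0[1],20.]]))[0][::-1])
    p,c=fit([f],[m],TRAY,p0);print(n,round(c,3),rel(g,p).round(1),np.degrees(p[2]-g[2]).round(2))"
```

```text
time: 15.45
ee_pos: [473.0, 167.5, 11.2]
orientation: [-2.345, -2.09, -0.001]
contact_force: [-1.0, 0.8, -0.2]
finger_gap: 0.001
gripper_force: 1.3
t 15.45 tcp guide [-57.  101.7] z 11.2 yaw -0.01 F [-1.   0.8 -0.2] gap 0.0 tilt [ 0.001  0.    -1.   ]
dp [-0.018 -0.024  0.079] rotz -0.0
time: 16.45
ee_pos: [552.2, 283.4, 100.0]
orientation: [2.343, 2.086, 0.01]
contact_force: [0.4, -0.7, 1.4]
finger_gap: 0.003
gripper_force: 0.0
t 16.45 tcp guide [  8.4 225.9] z 100.0 yaw -0.08 F [ 0.4 -0.7  1.4] gap 0.0 tilt [ 0.001  0.008 -1.   ]
dp [-0.776 -0.228  2.296] rotz -0.01
top 0.027 [  1.3 101.3] 0.32
scene 0.031 [  1.4 101.3] -0.07
```

The tray is now square and at x ≈ +1.3, within the 3 mm side clearance. I'll open the fingers while high behind it, descend and push into the gap.

```bash
python3 -m handwheel '[{"dp":[-0.6,-0.22,0],"rot":[0,0,0]},{"dp":[0,0,0.7],"rot":[0,0,0]},{"dp":[0,0,0.7],"rot":[0,0,0]},{"dp":[0,0,0.6],"rot":[0,0,0]},{"dp":[0,0,0.25],"rot":[0,0,0]},{"dp":[0,0,0],"rot":[0,0,0]}]' 0.5; python3 -c "
from h import *
go(0,195,8,0)"
```

```text
time: 17.15
ee_pos: [532.3, 260.2, 6.6]
orientation: [-2.343, -2.09, 0.007]
contact_force: [0.4, 0.3, -0.2]
finger_gap: 0.502
gripper_force: 0.0
t 17.15 tcp guide [ -8.7 200.7] z 6.6 yaw 0.02 F [ 0.4  0.3 -0.2] gap 0.5 tilt [-0.002 -0.004 -1.   ]
dp [-0.141  0.217 -0.035] rotz 0.0
```

```bash
python3 -m handwheel '[{"dp":[-0.15,0.22,0],"rot":[0,0,0]},{"dp":[-0.15,0,0],"rot":[0,0,0]},{"dp":[-0.15,0,0],"rot":[0,0,0]},{"dp":[-0.15,0,0],"rot":[0,0,0]},{"dp":[-0.15,0,0],"rot":[0,0,0]},{"dp":[-0.15,0,0],"rot":[0,0,0]},{"dp":[-0.15,0,0],"rot":[0,0,0]},{"dp":[-0.15,0,0],"rot":[0,0,0]},{"dp":[-0.15,0,0],"rot":[0,0,0]},{"dp":[-0.15,0,0],"rot":[0,0,0]},{"dp":[-0.15,0,0],"rot":[0,0,0]},{"dp":[-0.15,0,0],"rot":[0,0,0]},{"dp":[-0.15,0,0],"rot":[0,0,0]},{"dp":[-0.15,0,0],"rot":[0,0,0]}]'; python3 -c "
from h import *
go(0,111,8,0)
p0=[525,110,-.115]
for n,g in(('top',[519.6,60.3,-.115]),('scene',[516.1,59.3,-.114])):
    f=env.grab_frame(n);m=mask(f,'tray',proj(f,np.array([[p0[0],p0[1],20.]]))[0][::-1])
    p,c=fit([f],[m],TRAY,p0);print(n,round(c,3),rel(g,p).round(1),np.degrees(p[2]-g[2]).round(2))"
```

```text
time: 18.32
ee_pos: [534.6, 178.0, 9.3]
orientation: [-2.343, -2.092, -0.005]
contact_force: [0.2, 5.9, 3.7]
finger_gap: 0.498
gripper_force: 2.8
t 18.32 tcp guide [  3.  119.2] z 9.3 yaw 0.08 F [0.2 5.9 3.7] gap 0.5 tilt [ 0.003  0.002 -1.   ]
dp [-0.206 -0.075  0.033] rotz 0.01
top 0.073 [ 1.8 47.4] -1.24
scene 0.128 [ 0.1 46.6] -0.79
```

The front end is inside the gap and the force is low (6 N). I'll continue.

```bash
python3 -m handwheel '[{"dp":[-0.15,-0.03,0],"rot":[0,0,0]},{"dp":[-0.15,-0.02,0],"rot":[0,0,0]},{"dp":[-0.15,0,0],"rot":[0,0,0]},{"dp":[-0.15,0,0],"rot":[0,0,0]},{"dp":[-0.15,0,0],"rot":[0,0,0]},{"dp":[-0.15,0,0],"rot":[0,0,0]},{"dp":[-0.15,0,0],"rot":[0,0,0]},{"dp":[-0.15,0,0],"rot":[0,0,0]},{"dp":[-0.15,0,0],"rot":[0,0,0]},{"dp":[-0.15,0,0],"rot":[0,0,0]}]'; python3 -c "
from h import *
go(0,-25,8,0)
f=env.grab_frame('top');cv2.imwrite('pics/top5.png',cv2.resize(f['color'][130:330,90:390,::-1],None,fx=2.5,fy=2.5))"
```

```text
time: 19.35
ee_pos: [524.9, 116.4, 8.5]
orientation: [-2.345, -2.091, 0.0]
contact_force: [0.4, 5.2, 3.2]
finger_gap: 0.499
gripper_force: 2.4
t 19.35 tcp guide [ 0.4 56.9] z 8.5 yaw 0.0 F [0.4 5.2 3.2] gap 0.5 tilt [ 0. -0. -1.]
dp [-2.048 -0.009  0.013] rotz 0.0
```

View pics/top5.png

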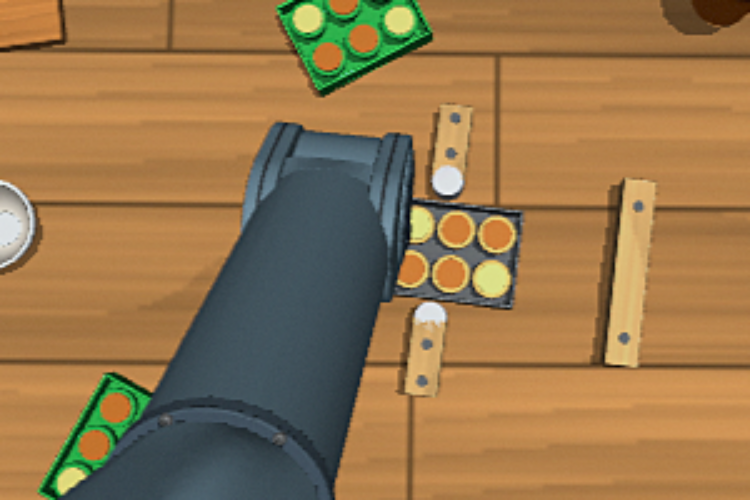

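The tray is between the rounds at (447,180) and (430,313), running straight with the force still low. I'll push on to just short of the stop.

```bash
python3 -m handwheel '[{"dp":[-0.15,0,0],"rot":[0,0,0]},{"dp":[-0.15,0,0],"rot":[0,0,0]},{"dp":[-0.15,0,0],"rot":[0,0,0]},{"dp":[-0.15,0,0],"rot":[0,0,0]},{"dp":[-0.15,0,0],"rot":[0,0,0]},{"dp":[-0.15,0,0],"rot":[0,0,0]},{"dp":[-0.15,0,0],"rot":[0,0,0]},{"dp":[-0.15,0,0],"rot":[0,0,0]},{"dp":[-0.15,0,0],"rot":[0,0,0]},{"dp":[-0.15,0,0],"rot":[0,0,0]},{"dp":[-0.15,0,0],"rot":[0,0,0]},{"dp":[-0.15,0,0],"rot":[0,0,0]},{"dp":[-0.1,0,0],"rot":[0,0,0]},{"dp":[0,0,0],"rot":[0,0,0]}]'; python3 -c "
from h import *
go(0,-30,8,0)"
```

```text
time: 20.57
ee_pos: [515.9, 39.6, 8.4]
orientation: [2.346, 2.088, -0.002]
contact_force: [-0.4, -0.3, 0.6]
finger_gap: 0.5
gripper_force: 0.0
t 20.57 tcp guide [  0.2 -20.4] z 8.4 yaw -0.1 F [-0.4 -0.3  0.6] gap 0.5 tilt [-0.001 -0.    -1.   ]
dp [-0.239 -0.005  0.01 ] rotz -0.02
```

Now small steps until the stop pushes back.

```bash
python3 -m handwheel '[{"dp":[-0.06,0,0],"rot":[0,0,0]},{"dp":[-0.06,0,0],"rot":[0,0,0]},{"dp":[-0.05,0,0],"rot":[0,0,0]},{"dp":[0,0,0],"rot":[0,0,0]}]'; python3 -m handwheel '[{"dp":[-0.04,0,0],"rot":[0,0,0]},{"dp":[0,0,0],"rot":[0,0,0]}]';python3 -m handwheel '[{"dp":[-0.03,0,0],"rot":[0,0,0]},{"dp":[0,0,0],"rot":[0,0,0]}]'; python3 -c "
from h import *
go(0,-30,8,0)"
```

```text
time: 20.9
ee_pos: [515.2, 34.1, 8.3]
orientation: [2.345, 2.09, -0.001]
contact_force: [-0.1, 1.3, -0.6]
finger_gap: 0.495
gripper_force: 0.5
time: 21.07
ee_pos: [515.1, 32.7, 8.4]
orientation: [2.345, 2.09, -0.001]
contact_force: [0.0, 1.9, -1.4]
finger_gap: 0.496
gripper_force: 0.6
time: 21.23
ee_pos: [515.0, 31.6, 8.4]
orientation: [2.345, 2.091, -0.001]
contact_force: [0.3, 2.2, -0.5]
finger_gap: 0.499
gripper_force: 0.7
t 21.23 tcp guide [  0.2 -28.5] z 8.4 yaw -0.01 F [ 0.3  2.2 -0.5] gap 0.5 tilt [-0. -0. -1.]
dp [-0.039 -0.006  0.01 ] rotz -0.0
```

```bash
for i in 1 2; do :; done; python3 -m handwheel '[{"dp":[-0.04,0,0],"rot":[0,0,0]},{"dp":[0,0,0],"rot":[0,0,0]}]' | grep force; python3 -m handwheel '[{"dp":[-0.04,0,0],"rot":[0,0,0]},{"dp":[0,0,0],"rot":[0,0,0]}]'| grep force; python3 -c "
from h import *
go(0,-30,8,0)"
```

```text
contact_force: [-0.5, 2.4, -1.2]
gripper_force: 1.2
contact_force: [0.6, 5.4, -1.2]
gripper_force: 3.0
t 21.57 tcp guide [  0.3 -29.8] z 8.5 yaw 0.05 F [ 0.6  5.4 -1.2] gap 0.5 tilt [ 0.002 -0.    -1.   ]
dp [-0.005 -0.008  0.013] rotz 0.01
```

```bash
python3 -m handwheel '[{"dp":[-0.05,0,0],"rot":[0,0,0]},{"dp":[0,0,0],"rot":[0,0,0]}]' | grep -E "pos|force"; python3 -m handwheel '[{"dp":[-0.05,0,0],"rot":[0,0,0]},{"dp":[0,0,0],"rot":[0,0,0]},{"dp":[0,0,0],"rot":[0,0,0]}]'| grep -E "pos|force"; python3 -c "
from h import *
go(0,-30,8,0)"
```

```text
ee_pos: [514.9, 30.3, 8.5]
contact_force: [0.4, 10.6, -2.3]
gripper_force: 5.3
ee_pos: [514.9, 30.2, 8.6]
contact_force: [1.3, 14.6, -0.9]
gripper_force: 7.6
t 21.98 tcp guide [  0.3 -29.8] z 8.6 yaw 0.18 F [ 1.3 14.6 -0.9] gap 0.5 tilt [ 0.006 -0.    -1.   ]
dp [-0.004 -0.007  0.014] rotz 0.03
```

The TCP has stopped at −29.8 while the force climbs, so the tray is seated. I'll back straight off, lift, and check.

```bash
python3 -m handwheel '[{"dp":[0.15,0,0],"rot":[0,0,0]},{"dp":[0.3,0,0],"rot":[0,0,0]},{"dp":[0.3,0,0],"rot":[0,0,0]},{"dp":[0,0,-0.5],"rot":[0,0,0]},{"dp":[0,0,-0.7],"rot":[0,0,0]},{"dp":[0,0,-0.7],"rot":[0,0,0]},{"dp":[0,0,-0.7],"rot":[0,0,0]},{"dp":[0.5,0,-0.5],"rot":[0,0,0]},{"dp":[0.7,0,0],"rot":[0,0,0]},{"dp":[0.7,0,0],"rot":[0,0,0]},{"dp":[0.7,0,0],"rot":[0,0,0]},{"dp":[0.7,0,0],"rot":[0,0,0]},{"dp":[0.7,0,0],"rot":[0,0,0]},{"dp":[0.5,0,0],"rot":[0,0,0]},{"dp":[0,0,0],"rot":[0,0,0]},{"dp":[0,0,0],"rot":[0,0,0]}]'; python3 -c "
from h import *
go(0,195,130,0)
p0=[507,-39,-.115]
for n,g in(('top',[519.6,60.3,-.115]),('scene',[516.1,59.3,-.114])):
    f=env.grab_frame(n);m=mask(f,'tray',proj(f,np.array([[p0[0],p0[1],20.]]))[0][::-1])
    p,c=fit([f],[m],TRAY,p0);print(n,round(c,3),rel(g,p).round(1),np.degrees(p[2]-g[2]).round(2))
    if n=='top':
        cv2.imwrite('pics/top6.png',f['color'][:,:,::-1])
        cv2.imwrite('pics/top7.png',cv2.resize(f['color'][160:300,240:380,::-1],None,fx=4,fy=4))
"
```

```text
time: 23.32
ee_pos: [537.9, 235.0, 132.2]
orientation: [2.342, 2.094, -0.001]
contact_force: [0.2, -0.6, -0.2]
finger_gap: 0.496
gripper_force: 0.0
t 23.32 tcp guide [ -0.2 176.2] z 132.2 yaw 0.16 F [ 0.2 -0.6 -0.2] gap 0.5 tilt [-0.  0. -1.]
dp [0.469 0.007 0.056] rotz 0.03
top 0.06 [ -0.6 -99.9] -0.16
scene 0.036 [  -1.1 -100.6] -0.18
```

View pics/top6.png

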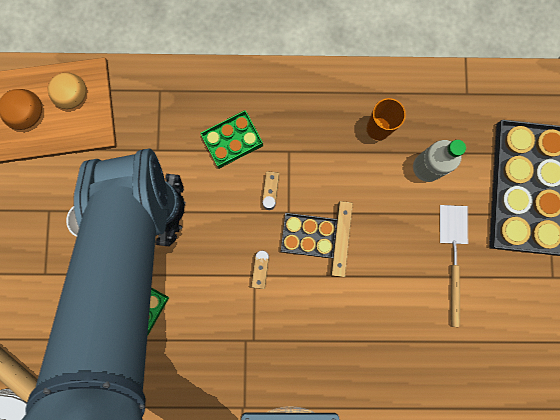

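View pics/top7.png

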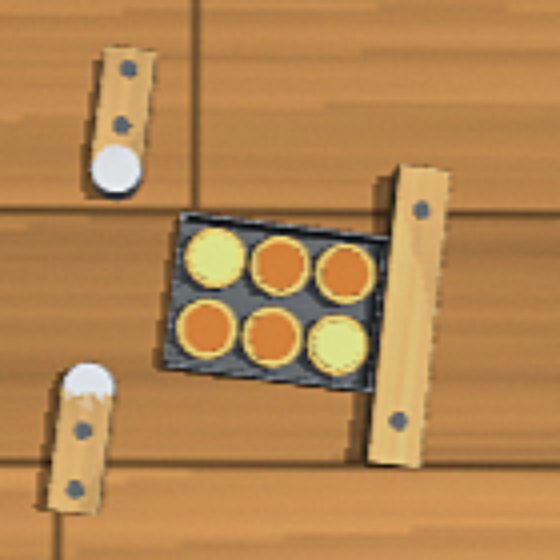

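The pictures show the tray through the gap, its front flat on the stop rail along columns 370–390 of the crop. The bystanders are where they started and the hand is up and clear at (150,200). The fit gives (−1, −100), turned −0.2°, which is where the tray should be.

```bash
python3 -c "
from rig import env
print(env.close_job())"
```

```text
the job is handed in; nothing more can be done
None
```

The tray is through the gap and flat against the stop rail (within about 1 mm and 0.2° by camera), the hand is clear, nothing else appears moved, and the job was handed in at about 23 s; on the way, opening the fingers beside the tray knocked it about 20 mm sideways before the gap, and I pushed it back.

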